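# Hang the test kiln's lift-off door on its hinge pins

### The arm

A 7-joint arm with a two-finger parallel gripper is mounted at the origin on the work surface. World frame = base frame: x ahead of the robot, y to its left, z up, the work surface at z = 0. Lengths are in m, angles in rad, forces in N, time in s.
With the tool pointing down it reaches from about 0.4 to 0.9 m from the base axis. Payload 5.5 kg.
Tool frame: the origin (TCP) lies midway between the tips of the shut fingers; the grasp point (between the pads) lies 19 mm behind it (manip.grip_depth is the distance from the TCP to the grasp point, in m); z points along the fingers, y is the line along which they close (so a half turn about z gives the same grasp; the last joint's range is limited). The gripper opens to 92 mm and grips with 3 to 60 N. Pads are 19 mm wide; open, the fingers measure 130 mm over their backs; the gripper's body (75 mm by 190 mm) begins 47 mm behind the grasp point.
Start: joints at [1.485, 0.501, -0.427, 1.55, 0.221, 1.138, -0.21], TCP at [0.222, -0.611, 0.227] pointing down, gripper open.
Joint ranges: [-2.88, 2.88], [-0.31, 2.03], [-1.54, 1.56], [0.2, 2.42], [-1.41, 4.55], [0.19, 2.02], [-2.57, 2.57]. Speed limits (rad/s): [2.57, 2.57, 3.14, 3.14, 3.14, 3.14, 3.14].

### API

Orientations are given as a unit quaternion [x, y, z, w].
In Python, from bench import manip, effector, viewer gives the robot as it stands. Calls block until the motion is done:
- manip.move_pose(position, orientation): joint-space move of the TCP to a pose.
- manip.servo_line(position, ori=None, vel=0.15): straight line of the TCP; ori=None keeps the orientation; vel is the mean speed in m/s.
- manip.movej(angles): joint-space move.
- effector.open_jaws() and effector.close(f_grip=None): open the fingers fully, or close them until they stop; f_grip is the grip in N (None keeps the last).
- manip.sleep(seconds).
- manip.solve_ik(position, orientation): joint angles nearest the present ones, or None.
- viewer.get_image(name): name is "side" or "top"; returns the picture (384x512x3 uint8, red, green, blue); there is no depth.
- viewer.get_calibration(name): a dict with "vfov" (degrees; the focal length in pixels is half the picture's height over the tangent of half this angle, whatever the lens; pixels are square), "cx", "cy" (the principal point, pixels), "eye" and "attitude" of the camera in the world. Camera axes: x right, y down, z forward; pixel columns grow to the right and rows downward; lengths in m; the calibration is good to about 2 mm. A picture is of the moment at which its call begins. get_calibration takes no time and is no camera call.
A pose or a line that the arm cannot do raises manip.PlanningError and nothing moves.
- manip.hand_in(): hands the job in; it is judged then, once.
Readings, each from a call of its own:
- manip.current_clock(): time.
- manip.current_q(): joint angles.
- manip.current_joint_velocities(): joint speeds.
- manip.current_tau(): joint torques, N m.
- manip.current_tool_pos(): TCP position.
- manip.current_tcp_rot(): TCP orientation.
- manip.current_force(): force on the tool from outside, world axes, zero at the start.
- manip.current_wrist_torque(): the same for the moment, N m.
- manip.current_finger_gap(): finger opening in m.
- manip.current_gripper_force(): force on a finger pad.
Only numpy, scipy, OpenCV 4.12 (cv2) and the standard library are available. Lean on these libraries where they do the work, as an engineer would, in place of code of your own. Each camera call takes 0.05 s, during which the arm holds its last target. There are 200 camera calls.

### The job

Hang the door back on the small test kiln: take the taller of the two steel doors (they have a lifting tongue on top) out of its wooden stand, bring both of its hinge knuckles over the kiln's two upright hinge pins and lower it gently until it is fully home, standing upright and closed across the kiln's doorway. Leave the shorter door in its stand and let go of the hung door.

Things in the scene. Friction and masses are not known exactly. Their poses are not given: they have to be found in the camera images.
- kiln_door: Taller loose steel door, 0.65 kg. Origin: on hinge axis, underside of lower knuckle; z up, y to free edge, +x outer face. Panel x -10..10, y 30..230, z -26.5..128.5 mm. Two knuckle rings on the axis, 40 mm wide, bore 28, 20 high, undersides z 0 and 95. Grip: flat tongue on top, 16 thick (x), 70 wide, z 128..177, middle y 125 (over the centre of mass). Stands loose in a stand's groove 19 mm deep.
- short_door: The other door, to be left in its stand: like the taller door (same origin and axes, width, thickness), but its panel is only 100 mm high, its tongue 40 mm high and its knuckles 45 mm apart, so it does not fit this kiln. The two doors may stand in either place. Each wooden stand: fixed, 90 x 120 mm, 31 mm high, its groove along the door's y.
- kiln: Fixed steel box kiln, 180 deep (x), 210 wide (y), top 162 mm above the table; control box on its +y side. Origin: centre of underside, on the table. +x points out of its open doorway, away from the robot. A sill along the doorway's foot, 15 mm above the table, x 81..139, y -90..100 mm, carries the hung door's panel. Hung and closed, the door's axes are parallel to the kiln's.
- lower_pin (a point): Root of lower hinge pin (kiln frame 112, -135, 40 mm), axes as kiln. Pins 10 mm thick, 25 long, pointing up; the upper pin's root is 95 mm above, on a 6 mm bracket reaching 14 mm past the pin in x. It blocks the lower knuckle from above: bring the door in from the front (along kiln -x), raised 30 to 60 mm, then lower. Home: door origin 1.5 mm above this point; play 9 mm all round.

How it is judged:
At the end, for the whole second after the job is handed in: The taller door hangs on both pins: its origin within 14 mm of the lower pin's axis and less than 8 mm above the pin's root, upright within 0.12 rad, closed (parallel to the doorway within 0.2 rad), at rest; the shorter door is within 30 mm of where it stood (horizontal distance between kiln_door and lower_pin below 0.014 m and z of kiln_door in the frame of lower_pin between -0.006 and 0.008 m and angle between kiln_door's own z axis and vertical below 0.12 rad and angle between the y axis of kiln_door and the y axis of kiln, either way round below 0.2 rad and linear speed of kiln_door below 0.02 m/s and distance of short_door from where it was at the start of the episode below 0.03 m); the robot touches nothing.
It fails at once if the shorter door is moved more than 30 mm (distance of short_door from where it was at the start of the episode above 0.03 m).
It fails at once if the door is dropped or slammed onto the pins (faster than 0.5 m/s within 45 mm of home) (horizontal distance between kiln_door and lower_pin below 0.02 m and z of kiln_door in the frame of lower_pin below 0.045 m and linear speed of kiln_door above 0.5 m/s).
It also fails if it takes over 45 s, if anything falls off the work surface, if the arm or the gripper's body presses on something with over 40 N, if the wrist force passes 120 N, or if a joint passes its speed limit or range.

## Working session

There is one attempt and no reset: what is moved stays moved. The work goes in short steps, each a Python script; the robot and the scene stay as the last script left them, time stands still between calls to the robot, and variables do not carry over. Pictures are saved under pics/ and viewed, at most 10 in all, crops included, and the job is handed in when it is done.

```bash
mkdir -p pics; ls
python3 - <<'E'
from bench import manip, effector, viewer
import cv2
for n in("side","top"):
    im=viewer.get_image(n); cv2.imwrite(f"pics/{n}0.png",im[:,:,::-1]); print(n,viewer.get_calibration(n))
print(manip.current_tcp_rot(),manip.grip_depth)
E
```

```text
pics
side {'vfov': 42.19898737227902, 'cx': 259.18044485358075, 'cy': 188.87950859703332, 'eye': array([0.13532763, 0.05319217, 1.3466446 ]), 'attitude': array([-0.56982595,  0.80693527, -0.12764522,  0.08865974])}
top {'vfov': 43.92387881696996, 'cx': 252.13067351663645, 'cy': 194.14312792684177, 'eye': array([ 0.35235465, -0.09342953,  1.28830446]), 'attitude': array([ 0.7107914 , -0.69977622,  0.04922078, -0.05163462])}
[ 9.84827181e-01  1.73535662e-01 -1.31530583e-04 -8.82829719e-04] 0.0188
```

View pics/side0.png

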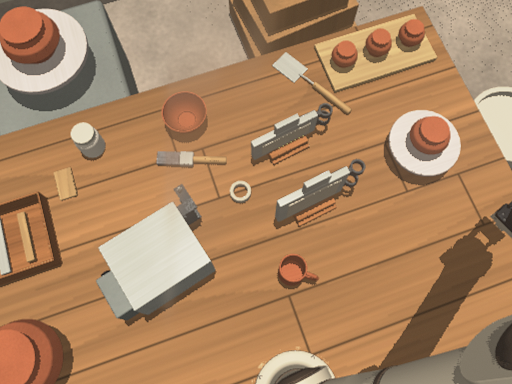

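View pics/top0.png

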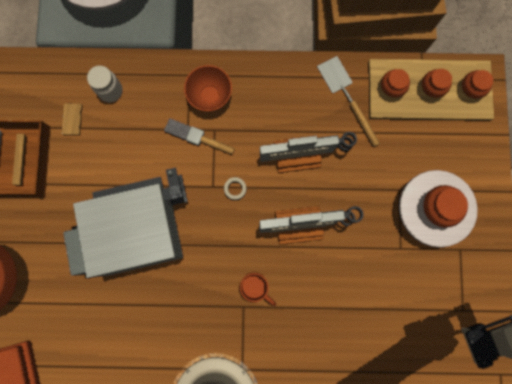

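The side view shows the kiln near (155,260) with its hinge bracket at (187,203). The doors are at (285,137) and (318,190), knuckles to the right. The top view shows the same doors at (303,148) and (308,222), the kiln roof at (125,230) and the bracket at (175,187). Next I enlarge crops.

Run:
```python
import cv2,numpy as np
s=cv2.imread("pics/side0.png");t=cv2.imread("pics/top0.png")
a=cv2.resize(s[95:230,240:375],None,fx=4.4,fy=4.4,interpolation=cv2.INTER_CUBIC)
cv2.imwrite("pics/c1.png",a)
b=cv2.resize(t[125:255,245:375],None,fx=4.5,fy=4.5,interpolation=cv2.INTER_CUBIC)
cv2.imwrite("pics/c2.png",b)
c=np.hstack([cv2.resize(s[175:325,90:225],(400,444),interpolation=cv2.INTER_CUBIC),cv2.resize(t[155:290,60:195],(400,444)[:1]+(444,),interpolation=cv2.INTER_CUBIC)])
cv2.imwrite("pics/c3.png",c)
```

```text
(no output)
```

View pics/c1.png

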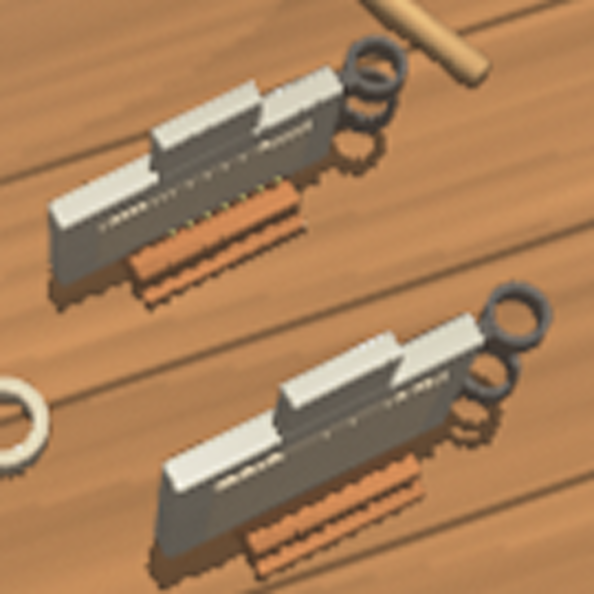

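View pics/c2.png

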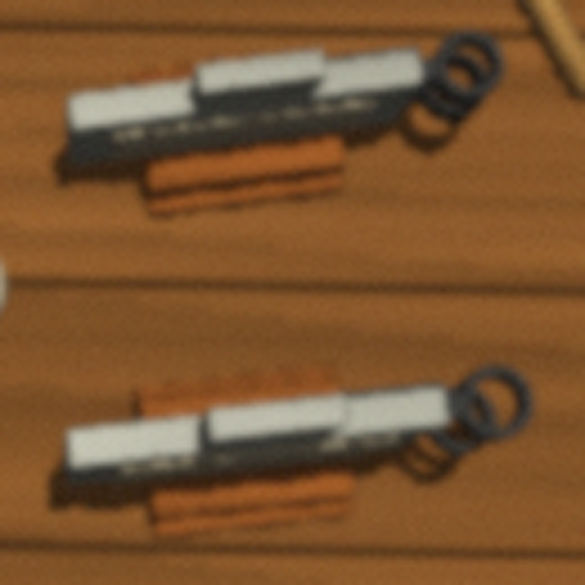

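View pics/c3.png

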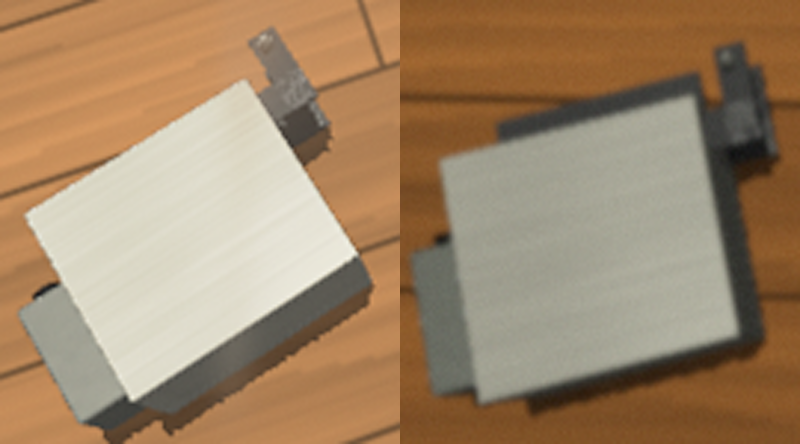

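The crops give corner positions for both doors and the kiln. I triangulate to tell tall from short, then cast onto the known heights.

```bash
cat > h.py <<'E'
import numpy as np, cv2
from scipy.spatial.transform import Rotation as R
from bench import manip, effector, viewer
C={n:viewer.get_calibration(n) for n in("side","top")}
def rays(n,p):
    c=C[n]; p=np.atleast_2d(np.array(p,float)); f=192/np.tan(np.radians(c["vfov"]/2))
    d=np.c_[(p-[c["cx"],c["cy"]])/f,np.ones(len(p))]
    return c["eye"],R.from_quat(c["attitude"]).apply(d)
def plane(n,p,z):
    e,d=rays(n,p); return e+d*((z-e[2])/d[:,2])[:,None]
def tri(ps,pt):
    e1,d1=rays("side",ps); e2,d2=rays("top",pt); out=[]
    for a,b in zip(d1,d2):
        s=np.linalg.lstsq(np.c_[a,-b],e2-e1,rcond=None)[0]
        p,q=e1+a*s[0],e2+b*s[1]; out.append(np.r_[(p+q)/2,np.linalg.norm(p-q)])
    return np.array(out)
E
python3 - <<'E'
from h import *
np.set_printoptions(precision=4,suppress=True)
S=lambda p:(np.array(p,float)+.5)/4.4-.5+[240,95]
T=lambda p:(np.array(p,float)+.5)/4.5-.5+[245,125]
# tongue centre, upper ring, panel top free end mid-edge
A=([(207,114),(375,67),(54,212)],[(261,72),(470,62),(70,110)])
B=([(341,369),(517,316),(167,477)],[(277,418),(495,403),(68,448)])
for k,(s,t) in dict(A=A,B=B).items(): print(k,tri(S(s),T(t)))
for k,(s,t) in dict(A=A,B=B).items():
  for nm,zs in dict(tall=(.2155,.1535,.167),short=(.1505,.1035,.1385)).items():
    print(k,nm,[ (plane("side",S(s[0]),zs[0])-plane("top",T(t[0]),zs[0]))[0,:2]])
for n in("side","top"):
    im=cv2.imread(f"pics/{n}0.png"); hsv=cv2.cvtColor(im,cv2.COLOR_BGR2HSV)
    m=((hsv[...,1]<50)&(hsv[...,2]>(170 if n=="side" else 115))).astype(np.uint8)
    m=cv2.morphologyEx(m,cv2.MORPH_OPEN,np.ones((3,3)))
    for c in cv2.findContours(m,0,cv2.CHAIN_APPROX_NONE)[0]:
        x,y,w,h=cv2.boundingRect(c)
        if cv2.contourArea(c)<60 or not(60<x+w/2<350 and 120<y+h/2<300):continue
        if cv2.contourArea(c)>4000:
            P=plane(n,c[:,0],.162)[:,:2]; (ce,wh,an)=cv2.minAreaRect((P*1000).astype(np.float32)); print(n,"kiln",ce,wh,an)
        else: print(n,"blob",x,y,w,h,cv2.contourArea(c))
s=lambda p:np.array(p)*[135/400,150/444]+[90,175]
t=lambda p:np.array(p)*[135/400,135/444]+[60,155]
print("pin top",tri(s([(264,43)]),t([(726,60)])-[135,0]))
E
```

```text
A [[ 0.6478 -0.2086  0.1613  0.0006]
 [ 0.6739 -0.3362  0.0901  0.0002]
 [ 0.634  -0.1065  0.1239  0.0001]]
B [[ 0.4547 -0.2106  0.2214  0.0006]
 [ 0.4707 -0.3347  0.1525  0.0008]
 [ 0.4421 -0.1071  0.171   0.0005]]
A tall [array([-0.0089,  0.0069])]
A short [array([ 0.0022, -0.0008])]
B tall [array([ 0.0014, -0.0002])]
B short [array([ 0.0136, -0.0083])]
side kiln (424.77032470703125, 215.87274169921875) (178.68704223632812, 209.87603759765625) 14.087967872619629
side blob 278 189 25 17 165.0
side blob 305 171 26 16 140.5
side blob 331 167 18 14 111.0
side blob 180 152 13 13 129.0
side blob 252 131 23 15 124.5
side blob 71 123 23 20 326.5
side blob 276 114 22 14 92.5
top blob 260 218 29 11 204.0
top blob 291 211 54 12 343.0
top kiln (424.4822998046875, 217.42933654785156) (179.79791259765625, 212.189697265625) 14.223466873168945
top blob 261 144 27 9 155.5
top blob 289 137 50 9 262.0
top blob 187 128 16 16 160.0
pin top [[0.5643 0.1124 0.1492 0.0001]]
```

B, the nearer door at world (0.455,-0.211), is the tall one. The kiln is at (0.425,0.217) with yaw 14.1°, and the triangulated pin agrees with this. Next step: grasp, lift and check.

```bash
cat >> h.py <<'E'
def quat(yaw,flip):  # tool z down, tool y along +-door x
    y=np.array([np.cos(yaw),np.sin(yaw),0])*(-1 if flip else 1); z=np.array([0,0,-1.])
    return R.from_matrix(np.c_[np.cross(y,z),y,z]).as_quat()
KY=np.radians(14.15); KC=np.array([.4246,.2166])
kx=np.array([np.cos(KY),np.sin(KY)]); ky=np.array([-kx[1],kx[0]])
PIN=KC+.112*kx-.135*ky
def hang(dx,up,off=.125): # TCP pose for door raised by up, dx in front
    return np.r_[PIN+dx*kx+off*ky,.1785+up]
E
python3 - <<'E'
from h import *
S=lambda p:(np.array(p,float)+.5)/4.4-.5+[240,95]
T=lambda p:(np.array(p,float)+.5)/4.5-.5+[245,125]
s=[(341,369),(517,316),(167,477)];t=[(277,418),(495,403),(68,448)]
P=np.array([(plane("side",S(a),z)+plane("top",T(b),z))[0,:2]/2 for a,b,z in zip(s,t,(.2155,.1535,.167))])
v=P[2]-P[1]; yaw=np.arctan2(-v[0],v[1]); u=v/np.linalg.norm(v)
est=np.mean([P[0],P[1]+.125*u,P[2]-.105*u],0)
print(P,np.degrees(yaw),np.linalg.norm(v),est)
g=np.r_[est,.1755]
for fl in(0,1):
    for p,y in((g,yaw),(g+[0,0,.1],yaw),(hang(.1,.05),KY),(hang(0,0),KY),(hang(0,.1),KY)):
        q=manip.solve_ik(p,quat(y,fl)); print(fl,None if q is None else np.round(q,2))
np.save("g.npy",np.r_[g,yaw])
E
```

```text
[[ 0.45579308 -0.21159576]
 [ 0.47053043 -0.3344347 ]
 [ 0.44275853 -0.107374  ]] 6.973237395598124 0.2287527959933776 [ 0.45555131 -0.21118413]
0 [ 1.14  0.41 -0.92  1.96  0.39  0.97  0.15]
0 [ 1.2   0.27 -0.96  1.85  0.24  1.15  0.28]
0 [ 0.3   0.9  -1.3   1.44  0.87  1.45 -0.76]
0 [ 0.41  0.8  -1.3   1.75  0.82  1.25 -0.86]
0 [ 0.42  0.64 -1.3   1.65  0.63  1.35 -0.72]
1 [-0.51  0.49  1.14  2.   -0.54  0.99 -2.13]
1 [-0.58  0.28  1.14  1.9  -0.28  1.14 -2.35]
1 [ 0.3   0.9  -1.3   1.44  0.87  1.45  2.38]
1 [ 0.41  0.8  -1.3   1.75  0.82  1.25  2.28]
1 [ 0.42  0.64 -1.3   1.65  0.63  1.35  2.42]
```

Run:
```python
from h import *
*g,yaw=np.load("g.npy"); g=np.array(g); q=quat(yaw,0)
effector.open_jaws()
p=manip.current_tool_pos(); manip.servo_line([p[0],p[1],.33],vel=.2)
manip.move_pose(g+[0,0,.12],q); print(manip.current_clock())
manip.servo_line(g,vel=.12); print(manip.current_force())
effector.close(45); print("gap",manip.current_finger_gap(),manip.current_gripper_force(),manip.current_force())
manip.servo_line(g+[0,0,.06],vel=.08); manip.sleep(.3)
print(manip.current_clock(),manip.current_finger_gap(),manip.current_force(),manip.current_wrist_torque(),manip.current_tool_pos())
for n in("side","top"): cv2.imwrite(f"pics/{n}1.png",viewer.get_image(n)[:,:,::-1])
a=cv2.imread("pics/side1.png")[80:250,220:390];b=cv2.imread("pics/top1.png")[100:270,220:390]
cv2.imwrite("pics/d1.png",cv2.resize(np.hstack([a,b]),(800,400),interpolation=cv2.INTER_CUBIC))
```

```text
2.6833
[ 0.64218006 -0.11854932 -0.10691749]
gap 0.015697594842237022 44.97301518917084 [-0.97774879  0.30398997 -0.08696871]
6.1917 0.01572383960780847 [-0.03359582 -0.03825763 -7.34344929] [ 0.00691594 -0.16924365  0.00845533] [ 0.45539405 -0.21101168  0.23512822]
```

View pics/d1.png

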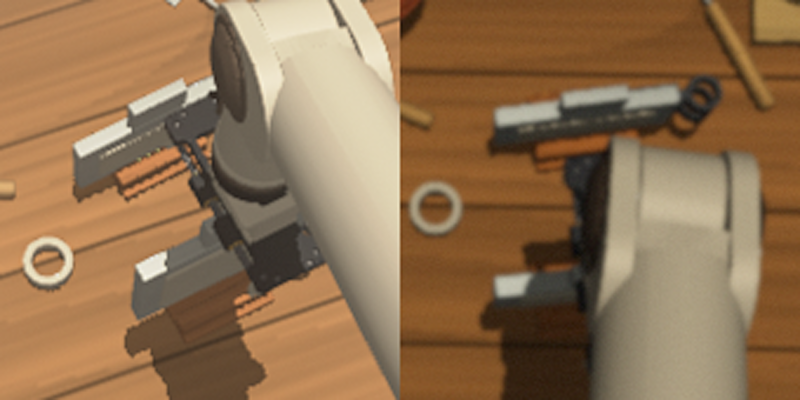

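The tall door is lifted. Both views show the short door undisturbed at crop (150,110) in the side half. I'll carry the tall door high over everything, then come down in front of the pins.

Run:
```python
from h import *
*g,yaw=np.load("g.npy"); g=np.array(g)
manip.servo_line(g+[0,0,.195],vel=.15)
e=hang(.09,0);e[2]=g[2]+.195
manip.servo_line(e,quat(KY,0),vel=.15)
manip.servo_line(hang(.09,.045),vel=.12); manip.sleep(.3)
print(manip.current_clock(),manip.current_finger_gap(),manip.current_force(),manip.current_wrist_torque(),manip.current_tool_pos()-hang(.09,.045))
for n in("side","top"): cv2.imwrite(f"pics/{n}2.png",viewer.get_image(n)[:,:,::-1])
a=cv2.imread("pics/side2.png")[110:280,80:250];b=cv2.imread("pics/top2.png")[90:260,50:220]
cv2.imwrite("pics/d2.png",cv2.resize(np.hstack([a,b]),(800,400),interpolation=cv2.INTER_CUBIC))
```

```text
12.475 0.015697064471160174 [ 0.25761942 -0.08550027 -6.85880355] [ 0.01252394 -0.10954874  0.02860654] [1.47868923e-04 8.38782662e-05 4.11029443e-04]
```

View pics/d2.png

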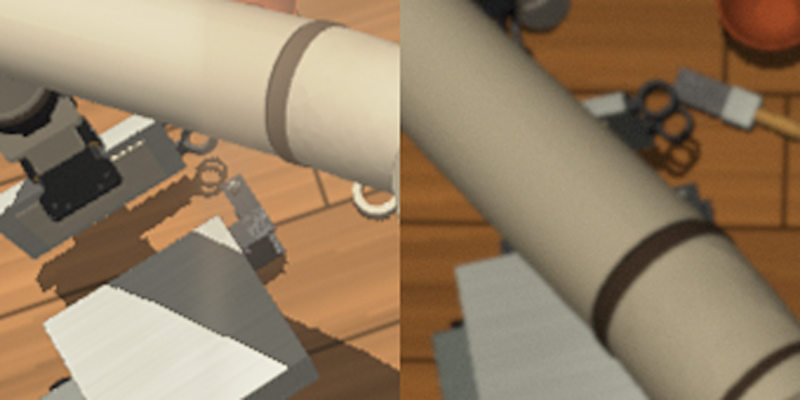

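The top view shows both knuckle rings in front of the bracket, upper at crop (660,101) and lower at (670,127). I compare them with the expected hinge axis.

Run:
```python
from h import *
im=cv2.imread("pics/top2.png")
o=lambda x,y:((x-400+.5)/2.353-.5+50,(y+.5)/2.353-.5+90)
for p,z in((o(660,101),.2015),(o(670,127),.1065)):
    d=plane("top",p,z)[0,:2]-(PIN+.09*kx); print(d@kx,d@ky)
# upper pin seen in both views at start, kiln-frame error
s=np.array([264,43])*[135/400,150/444]+[90,175]; t=np.array([326,60])*[135/400,135/444]+[60,155]
for n,p in(("side",s),("top",t)):
    d=plane(n,p,.160)[0,:2]-PIN; print(n,d@kx,d@ky)
c=im[115:165,145:195]; cv2.imwrite("pics/d3.png",cv2.resize(c,(600,600),interpolation=cv2.INTER_CUBIC))
```

```text
-0.0034278670049645906 -0.0044814749038360495
-0.004199447149459516 0.0033828666487740284
side -0.0058116181598493934 0.00021772432170197916
top -0.004421332101433925 -0.0016478932989800747
```

View pics/d3.png

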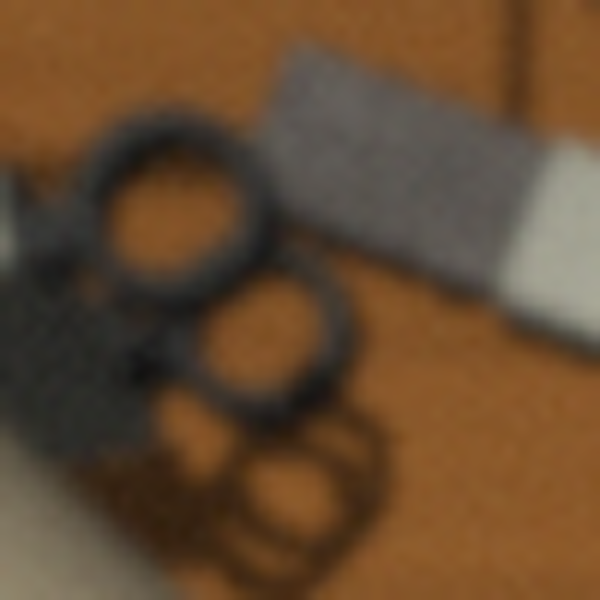

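Refined ring centres (crop (177,207) and (262,337)) agree with the expected axis to about 1–2 mm, well inside the 9 mm play. I approach and lower in steps, watching the force.

Run:
```python
from h import *
D=-.001
manip.servo_line(hang(D,.045),vel=.06); manip.sleep(.2)
f0=manip.current_force(); print("in",manip.current_clock(),f0,manip.current_wrist_torque())
for up in(.03,.02,.012,.008,.005,.003,.0015,.0,-.0015):
    manip.servo_line(hang(D,up),vel=.05); manip.sleep(.1); f=manip.current_force()
    print(up,np.round(f-f0,2),np.round(manip.current_wrist_torque(),2),manip.current_tool_pos()[2])
    if np.linalg.norm(f-f0)>5: break
print(manip.current_clock())
for n in("side","top"): cv2.imwrite(f"pics/{n}3.png",viewer.get_image(n)[:,:,::-1])
a=cv2.imread("pics/side3.png")[140:310,80:250];b=cv2.imread("pics/top3.png")[110:280,50:220]
cv2.imwrite("pics/d4.png",cv2.resize(np.hstack([a,b]),(800,400),interpolation=cv2.INTER_CUBIC))
```

```text
in 14.4417 [-0.28520441 -0.28320665 -7.38489081] [ 0.00419011 -0.15935571 -0.04485186]
0.03 [0.95 0.07 0.45] [ 0.04 -0.13 -0.03] 0.20858405092307186
0.02 [0.99 0.37 1.05] [ 0.06 -0.09  0.03] 0.19849541590522643
0.012 [ 0.22 -0.19  0.25] [-0.01 -0.11 -0.03] 0.19043878865867242
0.008 [ 0.86  1.64 -0.12] [-0.   -0.15 -0.06] 0.1864589648748764
0.005 [ 0.89  0.36 -0.22] [ 0.06 -0.12  0.02] 0.18345261366571938
0.003 [ 0.31  0.13 -0.19] [-0.01 -0.12  0.03] 0.18148877851022954
0.0015 [0.56 0.6  0.64] [-0.01 -0.12 -0.03] 0.179978773181792
0.0 [ 0.16 -0.41  0.32] [ 0.1  -0.18 -0.04] 0.17853720356884817
-0.0015 [-2.97 -2.57 13.11] [-0.52  0.94  0.02] 0.17849267547875428
17.95
```

View pics/d4.png

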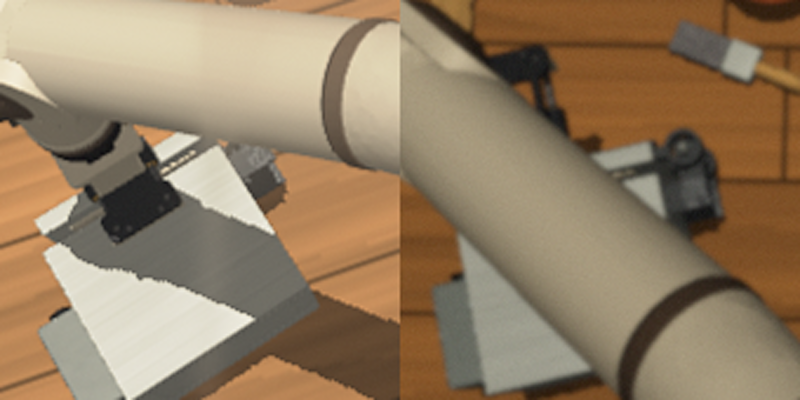

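Contact came exactly at the home height. The top view shows the upper knuckle over the pin at crop (685,148). I release, retreat and check.

Run:
```python
from h import *
manip.servo_line(hang(-.001,.0),vel=.03); manip.sleep(.2)
effector.open_jaws(); manip.sleep(.3); print(manip.current_finger_gap(),manip.current_force())
manip.servo_line(hang(-.001,.15),vel=.1)
p=manip.current_tool_pos(); 
try: manip.move_pose([.45,-.35,.40],quat(np.radians(7),0))
except manip.PlanningError as e: print(e)
manip.sleep(.3); print(manip.current_clock(),manip.current_force())
for n in("side","top"): cv2.imwrite(f"pics/{n}4.png",viewer.get_image(n)[:,:,::-1])
a=cv2.imread("pics/side4.png")[140:310,80:250];b=cv2.imread("pics/top4.png")[140:310,50:220]
cv2.imwrite("pics/d5.png",cv2.resize(np.hstack([a,b]),(800,400),interpolation=cv2.INTER_CUBIC))
```

```text
0.0917081658429232 [-0.08752907 -0.03849993 -0.04555246]
24.15 [-0.41320905 -0.68913997  0.26917203]
```

View pics/d5.png

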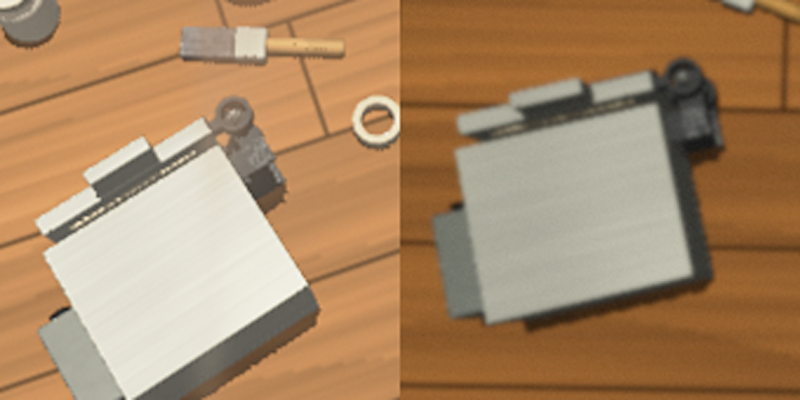

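The door hangs closed and parallel to the kiln front, with the pin inside the knuckle ring at crop (235,115) in the side half and (685,77) in the top half. The robot is clear.

```bash
python3 -c "
from bench import manip
print(manip.hand_in())"
```

```text
the job is handed in; nothing more can be done
None
```

The taller door is hung on both pins, closed across the doorway and released, the short door was left in its stand, and the job was handed in just after 24 s on the robot's clock; no verdict was returned.

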